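# Put the finished bushings away in the divided tote

## Robot

A 6-joint arm with a two-finger parallel gripper is mounted at the origin on the work surface. World frame = base frame: x ahead of the robot, y to its left, z up, the work surface at z = 0. Lengths are in m, angles in degrees, forces in N, time in s.
With the tool pointing down it reaches from about 0.3 to 0.75 m from the base axis. Payload 8.5 kg.
Tool frame: the origin (TCP) lies between the finger pads; the fingertips stand env.finger_overhang ahead of it and the grasp point (between the pads) lies 2 mm behind it (env.finger_overhang is the distance from the TCP to the fingertips, in m); z points along the fingers, y is the line along which they close (so a half turn about z gives the same grasp; the last joint's range is limited). The gripper opens to 85 mm and grips with 20 to 120 N. Pads are 22 mm wide; open, the fingers measure 114 mm over their backs; the gripper's body (76 mm by 85 mm) begins 54 mm behind the grasp point. The pads swing forward as they close: fully open they stand 13 mm farther back than shut.
Start: joints at [54.471, 21.807, 74.336, -0, 83.858, -12.336], TCP at [0.217, 0.506, 0.248] pointing down, gripper open.
Joint ranges: [-178.18, 178.18], [-50.72, 133.34], [12.68, 142.11], [-81.47, 261.47], [9.98, 163.14], [-165.26, 165.26]. Speed limits (degrees/s): [136.94, 136.94, 180, 180, 180, 180].

## Interface

Orientations are given as a 3x3 rotation matrix whose columns are the frame's x, y, z axes.
In Python, from rig import env gives the robot as it stands. The module is installed in compiled form; this text tells all that it offers.
- The arm moves only by the tool jog_arm, never from a script. Its arguments are lists of equal length, an entry for each row: "hand": the finger opening in m, from 0 to 0.0854; "travel": the shift along the world's x, y, z in m, a list of three; "yaw": the turn about the world's z in rad. A call has exactly 5 rows; each row shifts and turns the commanded pose from where the row before left it; what a row does not reach is not made up. A row lasts 1/8 s, in which the tool goes at most 62.5 mm and 10.7 degrees, less where a joint would pass 70% of its speed; a pose out of reach is approached as far as the arm can. A call is refused whole if a number of a shift passes 0.0625 or a number of a turn 0.188, either way. A call with a gripper value outside its range is refused whole. The fingers move at their own pace and stop on an object; "grip_force" is the grip in N (left out, the last holds). Time passes only in rows, so rows that do not move let the fingers close, or fill a call up. It gives the time, the measured TCP pose, the force, the opening and the grip force at its end, in the units of the state.
- env.observe(): the state, without advancing time (a new reading comes with each control period).
- env.get_image(name): name is "scene" or "top"; returns the picture (400x640x3 uint8, red, green, blue); there is no depth.
- env.calibration(name): a dict with "fx", "fy", "cx", "cy" (pixels), "position" and "rotation" of the camera in the world. Camera axes: x right, y down, z forward; pixel columns grow to the right and rows downward; lengths in m; the calibration is good to about 2 mm. A picture is of the moment at which its call begins. calibration takes no time and is no camera call.
- env.close_job(): hands the job in; it is judged then, once.
The state is a dict: "time_s": time; "q": joint angles; "qvel": joint speeds; "joint_efforts": joint torques, N m; "position": TCP position; "tool_rot": TCP orientation; "ft_force": force on the tool from outside, world axes, zero at the start; "wrist_torque": the same for the moment, N m; "grip_width": finger opening in m; "gripper_force": force on a finger pad.
Only numpy, scipy, OpenCV 4.12 (cv2) and the standard library are available. Lean on these libraries where they do the work, as an engineer would, in place of code of your own. Each camera call takes 0.05 s, during which the arm holds its last target. There are 200 camera calls.

## Task

Two finished flanged steel bushings, a large one and a small one, are still standing on the green bench; put each into the tote compartment that matches its size: the large one into the widest compartment and the small one into the narrowest. Set them down (do not drop them) so that each stands upright on its flange on the compartment's floor, and leave the medium bushing in the middle compartment where it stands.

Things in the scene. Friction and masses are not known exactly. Their poses are not given: they have to be found in the camera images.
- tote: shallow open grey plastic tote, fixed, any yaw, 102 (x) by 242 (y) by 30 mm high. Origin: centre of its underside, z up. Floor 4 mm thick, walls 5 mm; two dividers 4 mm thick, tops 26 mm above the underside. Three compartments in a row along its y, each 92 mm long in x, centred on x = 0: widest 92 mm in y, centre y = -70; middle 74 mm, centre y = +21; narrowest 58 mm, centre y = +87 mm
- bushing_large: bright steel bushing, a tube standing on the round flange at its foot; flange 64 mm across and 8 mm thick, tube 50 mm across above it, bore 34 mm, 60 mm tall overall, about 0.6 kg. Origin: centre of its underside; z up along its axis. Stands on the bench left of the tote as the robot sees it, near a solid round slug and a dark hexagon bolt on its head
- bushing_small: bright steel bushing, a tube standing on the round flange at its foot; flange 34 mm across and 6 mm thick, tube 24 mm across above it, bore 14 mm, 50 mm tall overall, about 0.15 kg. Origin: centre of its underside; z up along its axis. Stands on the bench left of the tote, like the large one
- bushing_medium: bright steel bushing, a tube standing on the round flange at its foot; flange 48 mm across and 7 mm thick, tube 36 mm across above it, bore 24 mm, 55 mm tall overall, about 0.3 kg. Origin: centre of its underside. Already stands in the tote's middle compartment and stays there

How it is judged:
By the outcome, as a careful person would: the job done as asked, in the order asked, and still so for the second after the job is handed in, with the robot touching nothing.
It also fails if it takes over 53 s, if anything falls off the work surface, if the arm or the gripper's body presses on something with over 40 N, if the wrist force passes 120 N, or if a joint passes its speed limit or range.

## Working session

There is one attempt and no reset: what is moved stays moved. The work goes in short steps, Python scripts to look and compute and a tool call to move; the robot and the scene stay as the last step left them, time stands still between calls to the robot, and variables do not carry over. Pictures are saved under pics/ and viewed, at most 10 in all, crops included, and the job is handed in when it is done.

Besides the shell and the picture viewer there is one more tool, called after "Call:" as name(argument=value, ...), one argument or row to a line, values as JSON. jog_arm: Moves the arm, as the interface text tells. Its arguments: {"type":"object","properties":{"hand":{"type":"array"},"travel":{"type":"array"},"yaw":{"type":"array"},"grip_force":{"type":"number"}},"required":["hand","travel","yaw"]}

```bash
mkdir -p pics
python3 - <<'E'
from rig import env
import cv2,numpy as np
np.set_printoptions(precision=4,suppress=True)
for n in("scene","top"):
    cv2.imwrite(f"pics/{n}0.png",env.get_image(n)[:,:,::-1]); print(env.calibration(n))
s=env.observe();print(s['time_s'],s['position'],s['tool_rot'],s['grip_width'],env.finger_overhang)
E
```

```text
{'fx': 383.95622998712736, 'fy': 383.95622998712736, 'cx': 317.2883250237471, 'cy': 202.9235213799224, 'position': array([ 0.9094, -0.3737,  0.5389]), 'rotation': array([[ 0.7208,  0.4631, -0.5157],
       [ 0.6931, -0.4798,  0.5379],
       [ 0.0016, -0.7452, -0.6669]])}
{'fx': 388.99253297248686, 'fy': 388.99253297248686, 'cx': 319.21201943282915, 'cy': 192.18431837021512, 'position': array([0.4205, 0.017 , 0.8011]), 'rotation': array([[ 0.0274, -0.9826,  0.1839],
       [-0.9982, -0.0367, -0.0474],
       [ 0.0533, -0.1823, -0.9818]])}
0.1 [0.2165 0.5054 0.2478] [[-0.9192  0.3938 -0.0007]
 [ 0.3938  0.9192 -0.0011]
 [ 0.0003 -0.0013 -1.    ]] 0.08535657378711599 0.017
```

View pics/scene0.png

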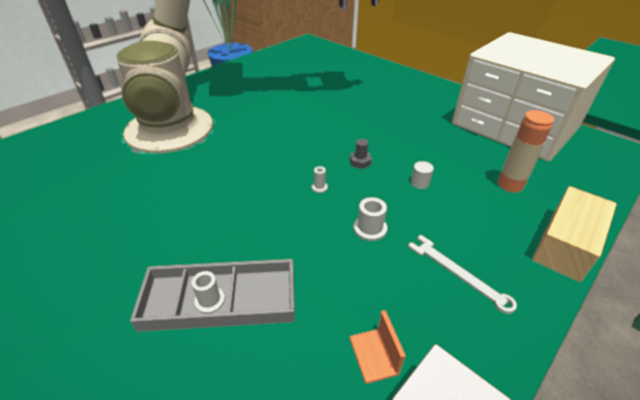

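View pics/top0.png

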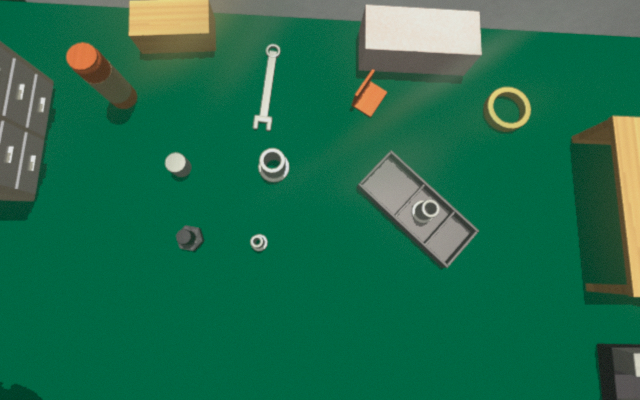

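The scene view shows the tote at (215,295), with the medium bushing at (206,290). The large bushing is at (371,218), the small one at (320,180), the bolt at (361,153) and the slug at (423,175). In the top view the large one is at (273,165), the small one at (259,242), and the tote runs from corner (390,153) to corner (447,265).

```bash
cat > h.py <<'E'
import cv2,numpy as np
from rig import env
np.set_printoptions(precision=4,suppress=True)
def cast(n,uv,z):
    c=env.calibration(n);uv=np.atleast_2d(np.asarray(uv,float))
    d=np.c_[(uv[:,0]-c['cx'])/c['fx'],(uv[:,1]-c['cy'])/c['fy'],np.ones(len(uv))]@c['rotation'].T
    return c['position']+d*((z-c['position'][2])/d[:,2])[:,None]
def nongreen(im):
    im=im.astype(int)   # rgb
    return ((im[:,:,0]>im[:,:,1]*0.6)).astype(np.uint8)
def blob(m,uv):
    cs,_=cv2.findContours(m,cv2.RETR_EXTERNAL,cv2.CHAIN_APPROX_NONE)
    return max(cs,key=lambda c:cv2.pointPolygonTest(c,uv,True))[:,0]
def proj(n,p):
    c=env.calibration(n);q=(np.atleast_2d(p)-c['position'])@c['rotation']
    return q[:,:2]/q[:,2:]*c['fx']+[c['cx'],c['cy']]
E
python3 - <<'E'
from h import *
P={'scene':dict(L=(371,218),S=(320,180),T=(215,295)),'top':dict(L=(273,165),S=(259,242),T=(418,209))}
tiles=[]
for n in P:
    im=cv2.imread(f"pics/{n}0.png");m=nongreen(im[:,:,::-1])
    for k,p in P[n].items():
        b=blob(m,p);x,y,w,h=cv2.boundingRect(b);print(n,k,x,y,w,h)
        if k=='T':
            for z in(0.03,):
                r=cv2.minAreaRect(cast(n,b,z)[:,:2].astype(np.float32)*1000);print(r)
                print(cast(n,cv2.approxPolyDP(b,6,True)[:,0],z)[:,:2],cv2.approxPolyDP(b,6,True)[:,0].tolist())
        else:
            r=cv2.minEnclosingCircle(cast(n,b,0)[:,:2].astype(np.float32)*1000);print('z0 circle',r)
        if k!='T':
            t=im[p[1]-25:p[1]+25,p[0]-25:p[0]+25].copy();cv2.drawContours(t,[b-np.array(p)+25],-1,(0,0,255),1) if 0 else 0
            tiles.append(cv2.resize(t,(390,290) if 0 else (290,290),interpolation=cv2.INTER_NEAREST))
cv2.imwrite('pics/m0.png',np.vstack([np.hstack(tiles[:2]),np.hstack(tiles[2:])]))
E
```

```text
scene L 353 197 35 44
z0 circle ((602.5460205078125, 106.88103485107422), 64.08145904541016)
scene S 311 166 17 27
z0 circle ((438.8437805175781, 124.55580139160156), 48.18922424316406)
scene T 130 259 165 72
((546.86767578125, -225.51348876953125), (244.0259552001953, 121.16825866699219), 47.861454010009766)
[[ 0.5843 -0.0968]
 [ 0.4226 -0.2737]
 [ 0.498  -0.3441]
 [ 0.5182 -0.3449]
 [ 0.6715 -0.177 ]] [[292, 259], [149, 266], [130, 321], [136, 330], [293, 321]]
top L 258 148 32 35
z0 circle ((626.23291015625, 78.07154083251953), 37.71018981933594)
top S 250 234 18 17
z0 circle ((462.7687072753906, 99.35678100585938), 18.22900390625)
top T 357 150 122 118
((539.5601806640625, -219.61849975585938), (243.702392578125, 110.14006805419922), 47.75791549682617)
[[ 0.6597 -0.1652]
 [ 0.5785 -0.0969]
 [ 0.4235 -0.278 ]
 [ 0.499  -0.3445]] [[390, 150], [357, 187], [447, 267], [478, 230]]
```

View pics/m0.png

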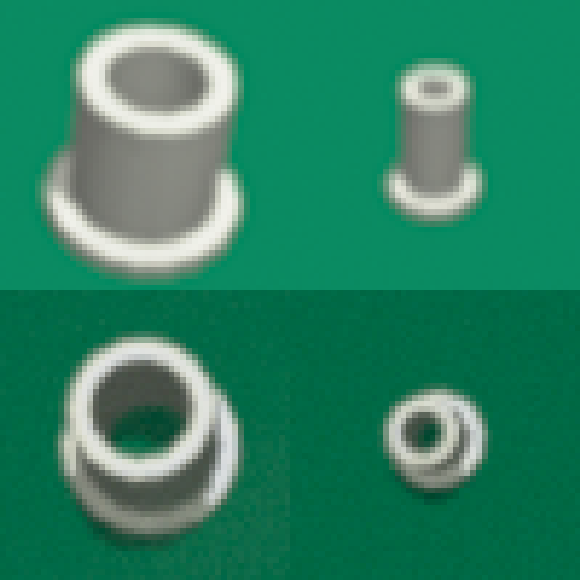

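The crops show both bushings upright, each with its bright top ring clear. Ring centres: large at scene (372.7,206.3) and top (271.8,160); small at scene (319.4,169.5) and top (256.8,240.6).

Run:
```python
from h import *
R={'L':(.06,(372.7,206.3),(271.8,160.0)),'S':(.05,(319.4,169.5),(256.8,240.6))}
for k,(z,a,b) in R.items():
    pa,pb=cast('scene',a,z)[0],cast('top',b,z)[0]
    # triangulated height
    ca,cb=[env.calibration(n)['position'] for n in('scene','top')]
    da,db=pa-ca,pb-cb; st=np.linalg.lstsq(np.c_[da,-db],cb-ca,rcond=None)[0]
    print(k,pa,pb,'tri',ca+st[0]*da,cb+st[1]*db,'mean',(pa+pb)/2)
    m=(pa+pb)/2; r=.032 if k=='L' else .017; t=np.linspace(0,6.28,60)
    for n in('scene','top'):
        q=proj(n,np.c_[m[0]+r*np.cos(t),m[1]+r*np.sin(t),0*t]);print(n,'flange foot box',q.min(0),q.max(0))
# tote: rim masks: top-view outline shifted; rim corners at z=.03
# inner corners via dividers: fit from top view long edges
im=cv2.imread('pics/top0.png');g=cv2.resize(im[140:280,345:490],None,fx=4,fy=4,interpolation=cv2.INTER_CUBIC)
im=cv2.imread('pics/scene0.png');g2=cv2.resize(im[245:345,120:310],None,fx=3,fy=3,interpolation=cv2.INTER_CUBIC)
# hypothesised tote drawn
c=np.array([.541,-.2205]);th=np.radians(47.8)
print(g.shape,g2.shape)
# tote y axis: widest is y=-70. long direction
d=np.array([np.cos(th),np.sin(th)])
for sgn in(1,):
    y=-d; x=np.array([y[1],-y[0]])
    def W(px,py,z): return np.r_[c+px*x+py*y,z]
    for n,t,o,s in(('top',g,(345,140),4),('scene',g2,(120,245),3)):
        for ys,zz in((-.121,.03),(.121,.03),(-.022,.026),(.060,.026)):
            q=proj(n,[W(-.051,ys,zz),W(.051,ys,zz)]);q=((q-o+.5)*s).astype(int);cv2.line(t,q[0].tolist(),q[1].tolist(),(0,0,255),1)
        for xs in(-.051,.051):
            q=proj(n,[W(xs,-.121,.03),W(xs,.121,.03)]);q=((q-o+.5)*s).astype(int);cv2.line(t,q[0].tolist(),q[1].tolist(),(0,0,255),1)
cv2.imwrite('pics/t0.png',g);cv2.imwrite('pics/t1.png',g2)
```

```text
L [0.6194 0.0771 0.06  ] [0.6199 0.0759 0.06  ] tri [0.62   0.0762 0.061 ] [0.6196 0.0758 0.0609] mean [0.6196 0.0765 0.06  ]
scene flange foot box [353.2064 217.8071] [386.1068 241.3032]
top flange foot box [258.1125 152.9704] [288.5969 182.4489]
S [0.461  0.1002 0.05  ] [0.4629 0.0972 0.05  ] tri [0.4634 0.0976 0.0526] [0.4628 0.097  0.0525] mean [0.4619 0.0987 0.05  ]
scene flange foot box [311.4016 183.3708] [326.8647 193.2372]
top flange foot box [250.1804 234.1379] [267.0285 250.9821]
(560, 580, 3) (300, 570, 3)
```

View pics/t0.png

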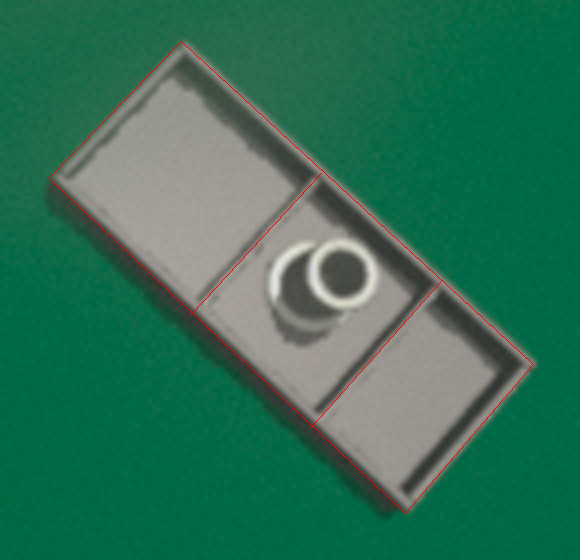

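View pics/t1.png

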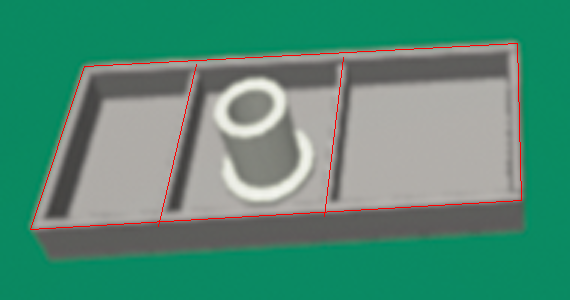

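Call:
jog_arm(
  hand=[0.085,0.085,0.085,0.085,0.085],
  travel=[
    [0.035,-0.037,0],
    [0.035,-0.037,0],
    [0.035,-0.037,0],
    [0.035,-0.037,0],
    [0.035,-0.037,0],
  ],
  yaw=[0.1,0.1,0.1,0.1,0.1],
  grip_force=60,
)

```text
time_s: 0.72
position: [0.3924, 0.3192, 0.2481]
tool_rot: [[-0.995, -0.098, -0.0], [-0.098, 0.995, -0.0], [0.001, -0.0, -1.0]]
ft_force: [-0.2, 0.7, 1.0]
grip_width: 0.085
gripper_force: 0.0
```

Call:
jog_arm(
  hand=[0.085,0.085,0.085,0.085,0.085],
  travel=[
    [0.04,-0.043,0],
    [0.04,-0.043,0],
    [0.04,-0.043,-0.01],
    [0.04,-0.043,-0.02],
    [0.04,-0.043,-0.02],
  ],
  yaw=[0.1,0.1,0.1,0.1,0.1],
)

```text
time_s: 1.35
position: [0.5926, 0.1039, 0.1975]
tool_rot: [[-0.826, -0.563, -0.0], [-0.563, 0.826, 0.0], [0.0, 0.0, -1.0]]
ft_force: [-0.3, 1.0, -0.1]
grip_width: 0.0848
gripper_force: 0.0
```

Call:
jog_arm(
  hand=[0.085,0.085,0.085,0.085,0.085],
  travel=[
    [0.014,-0.015,-0.02],
    [0.013,-0.013,-0.02],
    [0,0,-0.02],
    [0,0,-0.02],
    [0,0,0],
  ],
  yaw=[0.1,0.1,0.036,0,0],
)

```text
time_s: 1.98
position: [0.6178, 0.0775, 0.1167]
tool_rot: [[-0.674, -0.739, -0.004], [-0.739, 0.674, 0.0], [0.002, 0.003, -1.0]]
ft_force: [0.2, 0.6, 0.4]
grip_width: 0.0851
gripper_force: 0.0
```

Call:
jog_arm(
  hand=[0.085,0.085,0.085,0.085,0.085],
  travel=[
    [0.002,-0.001,-0.02],
    [0,0,-0.02],
    [0,0,-0.016],
    [0,0,-0.016],
    [0,0,0],
  ],
  yaw=[0,0,0,0,0],
)

```text
time_s: 2.6
position: [0.6202, 0.0766, 0.0453]
tool_rot: [[-0.674, -0.739, -0.002], [-0.739, 0.674, 0.0], [0.001, 0.002, -1.0]]
ft_force: [-0.9, -0.9, 0.8]
grip_width: 0.085
gripper_force: 0.0
```

Call:
jog_arm(
  hand=[0.07,0.06,0.05,0.04,0.04],
  travel=[
    [0,0,0],
    [0,0,0],
    [0,0,0],
    [0,0,0],
    [0,0,0],
  ],
  yaw=[0,0,0,0,0],
  grip_force=60,
)

```text
time_s: 3.22
position: [0.6205, 0.0769, 0.0473]
tool_rot: [[-0.674, -0.739, 0.0], [-0.739, 0.674, 0.0], [-0.001, 0.0, -1.0]]
ft_force: [-2.9, 3.1, 6.3]
grip_width: 0.0483
gripper_force: 61.8
```

Call:
jog_arm(
  hand=[0.04,0.04,0.04,0.04,0.04],
  travel=[
    [0,0,0],
    [0,0,0.01],
    [0,0,0.02],
    [0,0,0.025],
    [0,0,0.025],
  ],
  yaw=[0,0,0,0,0],
  grip_force=70,
)

```text
time_s: 3.85
position: [0.6203, 0.0764, 0.1267]
tool_rot: [[-0.674, -0.739, -0.001], [-0.739, 0.674, -0.0], [0.001, 0.001, -1.0]]
ft_force: [0.1, 0.1, -7.1]
grip_width: 0.0479
gripper_force: 73.3
```

Call:
jog_arm(
  hand=[0.04,0.04,0.04,0.04,0.04],
  travel=[
    [-0.003,-0.02,0.005],
    [-0.005,-0.035,0],
    [-0.005,-0.04,0],
    [-0.005,-0.04,0],
    [-0.005,-0.035,0],
  ],
  yaw=[0,0,0,0,0],
)

```text
time_s: 4.47
position: [0.5964, -0.0958, 0.1302]
tool_rot: [[-0.675, -0.738, -0.002], [-0.738, 0.675, 0.0], [0.001, 0.002, -1.0]]
ft_force: [-0.6, -1.1, -5.6]
grip_width: 0.0479
gripper_force: 73.4
```

Call:
jog_arm(
  hand=[0.04,0.04,0.04,0.04,0.04],
  travel=[
    [-0.004,-0.035,0],
    [-0.003,-0.025,0],
    [-0.002,-0.013,0],
    [0,0,0],
    [0,0,0],
  ],
  yaw=[0,0,0,0,0],
)

```text
time_s: 5.1
position: [0.5885, -0.1656, 0.1311]
tool_rot: [[-0.673, -0.739, -0.001], [-0.739, 0.673, 0.001], [-0.0, 0.001, -1.0]]
ft_force: [0.2, -0.2, -6.7]
grip_width: 0.0483
gripper_force: 73.4
```

Run:
```python
from h import *
a=[]
for n,(u,v) in(("scene",(110,160)),("top",(300,90))):
    i=env.get_image(n)[:,:,::-1];a.append(i[v:v+200,u:u+200]);
cv2.imwrite('pics/p1.png',cv2.resize(np.hstack(a),(800,400),interpolation=cv2.INTER_CUBIC))
s=env.observe();print(s['time_s'],s['position'],s['ft_force'])
```

```text
5.2 [ 0.5887 -0.1655  0.1313] [-0.2469  0.886  -4.7949]
```

View pics/p1.png

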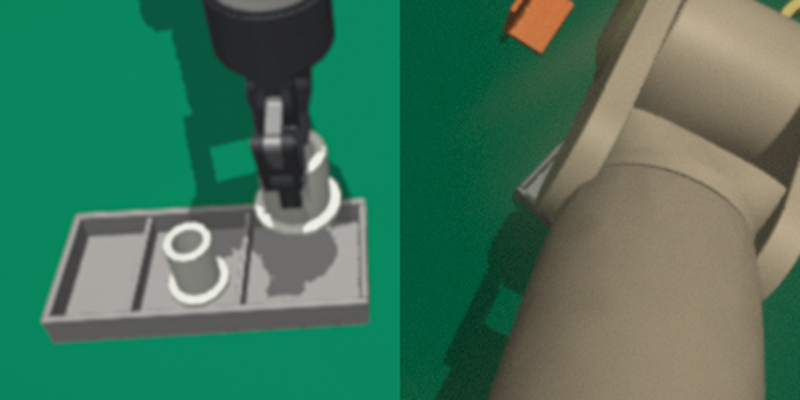

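The large bushing hangs upright over the widest compartment, its flange at about (298,205) in the scene crop. The medium one hasn't moved. Lowering now.

Call:
jog_arm(
  hand=[0.04,0.04,0.04,0.04,0.04],
  travel=[
    [0,-0.003,-0.015],
    [0,0,-0.02],
    [0,0,-0.02],
    [0,0,-0.014],
    [0,0,-0.004],
  ],
  yaw=[0,0,0,0,0],
)

```text
time_s: 5.82
position: [0.5883, -0.1692, 0.0571]
tool_rot: [[-0.674, -0.739, -0.002], [-0.739, 0.674, 0.001], [0.0, 0.002, -1.0]]
ft_force: [0.6, 0.3, -6.1]
grip_width: 0.0479
gripper_force: 73.3
```

Call:
jog_arm(
  hand=[0.04,0.04,0.04,0.04,0.04],
  travel=[
    [0,0,-0.001],
    [0,0,-0.001],
    [0,0,-0.001],
    [0,0,-0.001],
    [0,0,-0.001],
  ],
  yaw=[0,0,0,0,0],
)

```text
time_s: 6.45
position: [0.5886, -0.1695, 0.0534]
tool_rot: [[-0.674, -0.739, 0.0], [-0.739, 0.674, -0.0], [-0.0, -0.0, -1.0]]
ft_force: [-0.3, -0.5, -6.3]
grip_width: 0.0476
gripper_force: 73.4
```

Call:
jog_arm(
  hand=[0.04,0.04,0.04,0.04,0.04],
  travel=[
    [0,0,-0.001],
    [0,0,-0.0005],
    [0,0,-0.0005],
    [0,0,-0.0005],
    [0,0,0],
  ],
  yaw=[0,0,0,0,0],
)

```text
time_s: 7.08
position: [0.5886, -0.1695, 0.0514]
tool_rot: [[-0.674, -0.739, 0.0], [-0.739, 0.674, -0.0], [-0.0, -0.0, -1.0]]
ft_force: [-2.3, 1.9, 2.4]
grip_width: 0.0481
gripper_force: 74.3
```

Wrist load has reversed from -6.3 N to +2.4 N, so the flange is on the floor. Releasing.

Call:
jog_arm(
  hand=[0.05,0.054,0.058,0.064,0.066],
  travel=[
    [0,0,0],
    [0,0,0],
    [0,0,0],
    [0,0,0],
    [0,0,0],
  ],
  yaw=[0,0,0,0,0],
)

```text
time_s: 7.7
position: [0.5887, -0.1695, 0.0509]
tool_rot: [[-0.674, -0.739, 0.0], [-0.739, 0.674, -0.0], [-0.0, -0.0, -1.0]]
ft_force: [0.3, -0.6, 0.2]
grip_width: 0.066
gripper_force: 0.0
```

Call:
jog_arm(
  hand=[0.066,0.066,0.066,0.066,0.066],
  travel=[
    [0,0,0.01],
    [0,0,0.02],
    [0,0,0.025],
    [0,0,0.025],
    [0,0,0.02],
  ],
  yaw=[0,0,0,0,0],
)

```text
time_s: 8.32
position: [0.5888, -0.1695, 0.1527]
tool_rot: [[-0.674, -0.739, 0.001], [-0.739, 0.674, -0.001], [-0.0, -0.002, -1.0]]
ft_force: [0.2, 0.5, -0.2]
grip_width: 0.0661
gripper_force: 0.0
```

Call:
jog_arm(
  hand=[0.07,0.07,0.07,0.07,0.07],
  travel=[
    [-0.01,0.02,0],
    [-0.02,0.042,0],
    [-0.02,0.042,0],
    [-0.02,0.042,0],
    [-0.02,0.042,0],
  ],
  yaw=[0,0,0,0,0],
)

```text
time_s: 8.95
position: [0.498, 0.0197, 0.1516]
tool_rot: [[-0.674, -0.739, 0.001], [-0.739, 0.674, -0.0], [-0.001, -0.001, -1.0]]
ft_force: [0.6, 0.2, -0.4]
grip_width: 0.0699
gripper_force: 0.0
```

Call:
jog_arm(
  hand=[0.07,0.07,0.07,0.07,0.07],
  travel=[
    [-0.018,0.04,0],
    [-0.012,0.026,0],
    [-0.006,0.013,-0.015],
    [0,0,-0.02],
    [0,0,-0.015],
  ],
  yaw=[0,0,0,0,0],
)

```text
time_s: 9.57
position: [0.4626, 0.0978, 0.1009]
tool_rot: [[-0.674, -0.739, 0.001], [-0.739, 0.674, -0.0], [-0.001, -0.001, -1.0]]
ft_force: [-0.1, -0.2, 0.5]
grip_width: 0.0699
gripper_force: 0.0
```

Run:
```python
from h import *
i=env.get_image("scene")[:,:,::-1]
cv2.imwrite('pics/p2.png',cv2.resize(i[80:380,100:460],(720,600),interpolation=cv2.INTER_CUBIC))
s=env.observe();print(s['time_s'],s['position'])
```

```text
9.625 [0.4619 0.0977 0.0994]
```

View pics/p2.png

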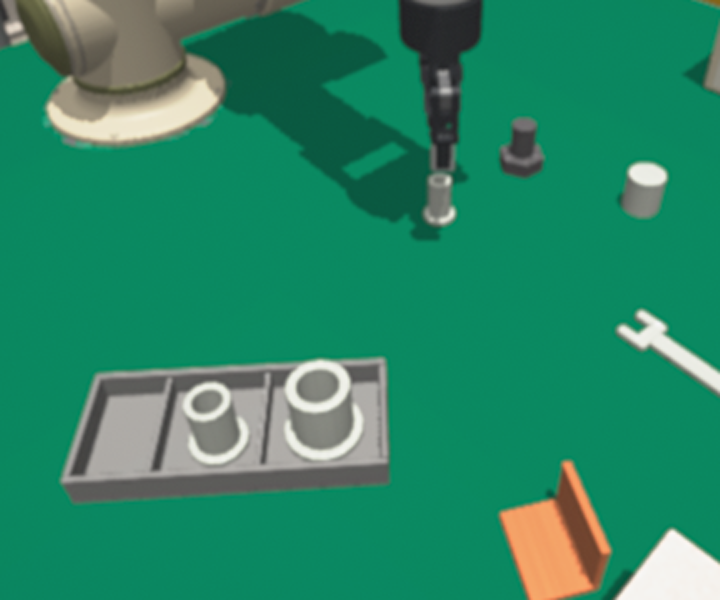

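The large bushing stands upright in the middle of the widest compartment, at about (323,415) in this crop. The medium one is undisturbed. The gripper is right over the small bushing at (440,198). Next I descend and grip it.

Call:
jog_arm(
  hand=[0.07,0.07,0.07,0.07,0.07],
  travel=[
    [0,0,-0.015],
    [0,0,-0.018],
    [0,0,-0.018],
    [0,0,-0.014],
    [0,0,-0.005],
  ],
  yaw=[0,0,0,0,0],
)

```text
time_s: 10.25
position: [0.4628, 0.0975, 0.0309]
tool_rot: [[-0.674, -0.739, -0.0], [-0.739, 0.674, -0.0], [0.0, 0.0, -1.0]]
ft_force: [1.0, 0.6, 0.4]
grip_width: 0.0703
gripper_force: 0.0
```

Call:
jog_arm(
  hand=[0.05,0.035,0.025,0.015,0.015],
  travel=[
    [0,0,0],
    [0,0,0],
    [0,0,0],
    [0,0,0],
    [0,0,0],
  ],
  yaw=[0,0,0,0,0],
  grip_force=35,
)

```text
time_s: 10.88
position: [0.4626, 0.0976, 0.0313]
tool_rot: [[-0.674, -0.739, 0.0], [-0.739, 0.674, 0.0], [-0.0, -0.0, -1.0]]
ft_force: [-2.3, 0.7, 6.8]
grip_width: 0.0222
gripper_force: 34.4
```

Call:
jog_arm(
  hand=[0.015,0.015,0.015,0.015,0.015],
  travel=[
    [0,0,0],
    [0,0,0.01],
    [0,0,0.02],
    [0,0,0.03],
    [0,0,0.03],
  ],
  yaw=[0,0,0,0,0],
)

```text
time_s: 11.5
position: [0.4625, 0.0975, 0.1221]
tool_rot: [[-0.674, -0.739, -0.0], [-0.739, 0.674, -0.0], [0.0, -0.0, -1.0]]
ft_force: [-0.1, -0.3, -1.1]
grip_width: 0.0226
gripper_force: 34.4
```

Call:
jog_arm(
  hand=[0.015,0.015,0.015,0.015,0.015],
  travel=[
    [0.001,-0.02,0.01],
    [0.002,-0.04,0.01],
    [0.003,-0.045,0.01],
    [0.002,-0.045,0],
    [0.002,-0.045,0],
  ],
  yaw=[0,0,0,0,0],
)

```text
time_s: 12.12
position: [0.4724, -0.0989, 0.1514]
tool_rot: [[-0.674, -0.739, 0.001], [-0.739, 0.674, -0.0], [-0.0, -0.001, -1.0]]
ft_force: [0.3, -0.1, -1.3]
grip_width: 0.0224
gripper_force: 34.5
```

Call:
jog_arm(
  hand=[0.015,0.015,0.015,0.015,0.015],
  travel=[
    [0.003,-0.045,0],
    [0.002,-0.045,0],
    [0.002,-0.045,0],
    [0.002,-0.035,0],
    [0.001,-0.0175,0],
  ],
  yaw=[0,0,0,0,0],
)

```text
time_s: 12.75
position: [0.5133, -0.232, 0.1464]
tool_rot: [[-0.737, -0.675, -0.038], [-0.672, 0.738, -0.067], [0.074, -0.024, -0.997]]
ft_force: [0.4, 0.6, -1.4]
grip_width: 0.0224
gripper_force: 34.5
```

Call:
jog_arm(
  hand=[0.015,0.015,0.015,0.015,0.015],
  travel=[
    [0,0,0],
    [0,0,0],
    [0,0,-0.015],
    [0,0,-0.02],
    [0,0,-0.015],
  ],
  yaw=[0,0,0,0,0],
)

```text
time_s: 13.38
position: [0.5128, -0.2304, 0.0948]
tool_rot: [[-0.736, -0.676, -0.039], [-0.673, 0.737, -0.066], [0.074, -0.022, -0.997]]
ft_force: [0.1, -0.6, -2.1]
grip_width: 0.0227
gripper_force: 34.5
```

Run:
```python
from h import *
i=env.get_image("scene")[:,:,::-1]
cv2.imwrite('pics/p3.png',cv2.resize(i[190:340,110:310],(800,600),interpolation=cv2.INTER_CUBIC))
s=env.observe();print(s['time_s'],s['position'])
```

```text
13.425 [ 0.5122 -0.2301  0.0932]
```

View pics/p3.png

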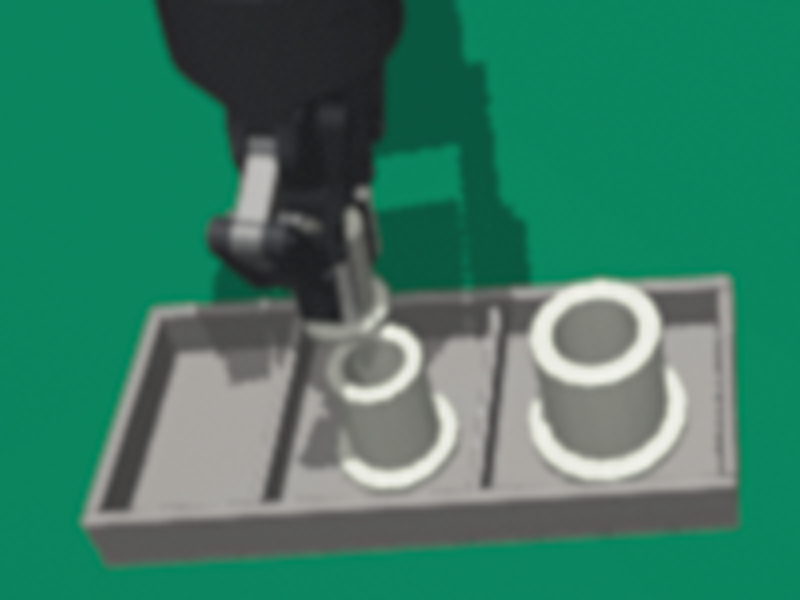

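That one went wrong: the arm stopped at (0.513,-0.231) with a slight tilt, probably on a joint limit. The small bushing is now hanging just above the medium one at (375,345) and hasn't touched it. Raise first, then check the joints.

Call:
jog_arm(
  hand=[0.015,0.015,0.015,0.015,0.015],
  travel=[
    [0,0,0.02],
    [0,0,0.03],
    [0,0,0.03],
    [0,0,0],
    [0,0,0],
  ],
  yaw=[0,0,0,0,0],
)

```text
time_s: 14.05
position: [0.5136, -0.2295, 0.1749]
tool_rot: [[-0.738, -0.674, -0.041], [-0.671, 0.739, -0.068], [0.076, -0.023, -0.997]]
ft_force: [-0.6, 1.1, -1.8]
grip_width: 0.0229
gripper_force: 34.6
```

Run:
```python
from h import *
s=env.observe();print(s['time_s'],s['position'],s['q'],s['tool_rot'],s['ft_force'])
```

```text
14.05 [ 0.5136 -0.2295  0.1749] [ -34.1673   26.9089   78.847    -4.6976   74.0379 -165.2058] [[-0.7378 -0.6738 -0.0405]
 [-0.6707  0.7386 -0.0677]
 [ 0.0755 -0.0227 -0.9969]] [-0.586   1.1264 -1.7663]
```

J6 is at its -165° limit. Since yaw = j1 - j6, I'll use the equivalent half-turn grasp (yaw -42°), which needs about -180° of turn. That starts at this safe height.

Call:
jog_arm(
  hand=[0.015,0.015,0.015,0.015,0.015],
  travel=[
    [0,0,0],
    [0,0,0],
    [0,0,0],
    [0,0,0],
    [0,0,0],
  ],
  yaw=[-0.15,-0.17,-0.17,-0.17,-0.17],
)

```text
time_s: 14.68
position: [0.5136, -0.2295, 0.1744]
tool_rot: [[-0.992, 0.096, -0.08], [0.097, 0.995, -0.016], [0.078, -0.023, -0.997]]
ft_force: [-0.4, 0.3, -1.3]
grip_width: 0.0223
gripper_force: 34.6
```

The 4.6° tilt stayed in the commanded pose, but it is almost all about the finger-closing axis. The bushing can pivot level between the pads when the flange meets the floor. I'll finish the turn and move over the narrowest compartment.

Call:
jog_arm(
  hand=[0.015,0.015,0.015,0.015,0.015],
  travel=[
    [-0.006,-0.01,0],
    [-0.006,-0.012,0],
    [-0.006,-0.012,0],
    [-0.006,-0.012,0],
    [-0.008,-0.011,0],
  ],
  yaw=[-0.17,-0.17,-0.17,-0.17,-0.17],
)

```text
time_s: 15.3
position: [0.4814, -0.2869, 0.1744]
tool_rot: [[-0.581, 0.811, -0.066], [0.81, 0.585, 0.049], [0.078, -0.025, -0.997]]
ft_force: [0.1, 0.2, -1.4]
grip_width: 0.0224
gripper_force: 34.6
```

Call:
jog_arm(
  hand=[0.015,0.015,0.015,0.015,0.015],
  travel=[
    [0,0,0],
    [0,0,0],
    [0,0,0],
    [0,0,0],
    [0,0,0],
  ],
  yaw=[-0.17,-0.17,-0.17,-0.17,-0.17],
)

```text
time_s: 15.92
position: [0.4816, -0.2866, 0.1744]
tool_rot: [[0.225, 0.974, -0.009], [0.971, -0.224, 0.081], [0.077, -0.027, -0.997]]
ft_force: [1.2, -0.0, -2.1]
grip_width: 0.0226
gripper_force: 34.6
```

Call:
jog_arm(
  hand=[0.015,0.015,0.015,0.015,0.015],
  travel=[
    [0,0,0],
    [0,0,0],
    [0,0,0],
    [0,0,0],
    [0,0,0],
  ],
  yaw=[-0.17,-0.17,-0.17,0,0],
)

```text
time_s: 16.55
position: [0.4818, -0.2867, 0.1754]
tool_rot: [[0.664, 0.747, 0.031], [0.744, -0.664, 0.073], [0.075, -0.026, -0.997]]
ft_force: [0.9, 0.4, -1.9]
grip_width: 0.0225
gripper_force: 34.6
```

Call:
jog_arm(
  hand=[0.015,0.015,0.015,0.015,0.015],
  travel=[
    [0,0,-0.015],
    [0,0,-0.025],
    [0,0,-0.025],
    [0,0,-0.025],
    [0,0,0],
  ],
  yaw=[0,0,0,0,0],
)

```text
time_s: 17.18
position: [0.4812, -0.286, 0.0839]
tool_rot: [[0.666, 0.746, 0.028], [0.742, -0.666, 0.076], [0.075, -0.029, -0.997]]
ft_force: [-0.9, -0.1, -0.3]
grip_width: 0.0226
gripper_force: 34.6
```

Run:
```python
from h import *
i=env.get_image("scene")[:,:,::-1]
cv2.imwrite('pics/p4.png',cv2.resize(i[190:340,110:310],(800,600),interpolation=cv2.INTER_CUBIC))
s=env.observe();print(s['time_s'],s['position'],s['q'])
```

```text
17.225 [ 0.4818 -0.2866  0.0854] [-44.7064  32.7825  85.4235   4.7223  63.6107  -5.044 ]
```

View pics/p4.png

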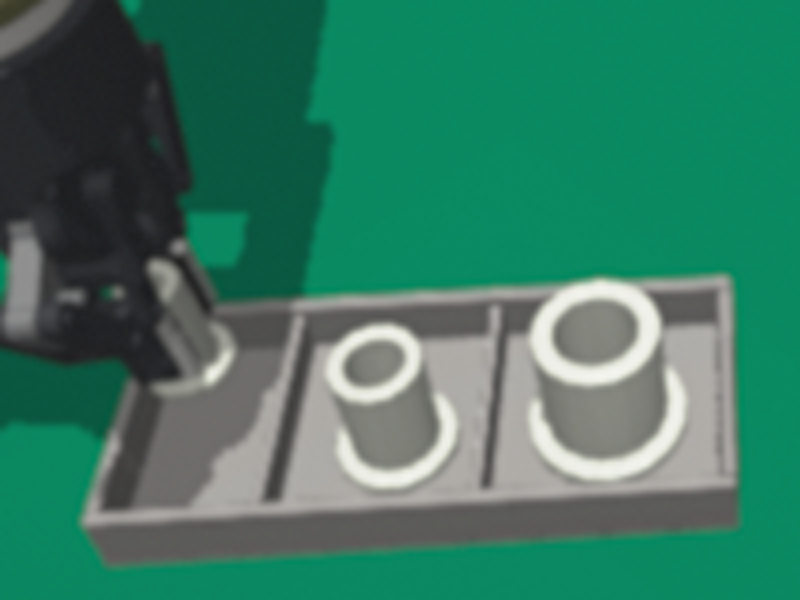

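The small bushing is over the narrowest compartment with its flange at (195,365) in the crop, leaning slightly. The large and medium ones are undisturbed. Lowering.

Call:
jog_arm(
  hand=[0.015,0.015,0.015,0.015,0.015],
  travel=[
    [0,0,-0.012],
    [0,0,-0.015],
    [0,0,-0.012],
    [0,0,-0.005],
    [0,0,0],
  ],
  yaw=[0,0,0,0,0],
)

```text
time_s: 17.85
position: [0.482, -0.2868, 0.0419]
tool_rot: [[0.666, 0.745, 0.032], [0.742, -0.666, 0.073], [0.075, -0.025, -0.997]]
ft_force: [0.1, -0.1, -1.5]
grip_width: 0.0227
gripper_force: 34.6
```

Call:
jog_arm(
  hand=[0.015,0.015,0.015,0.015,0.015],
  travel=[
    [0,0,-0.001],
    [0,0,-0.001],
    [0,0,-0.0005],
    [0,0,-0.0005],
    [0,0,0],
  ],
  yaw=[0,0,0,0,0],
  grip_force=20,
)

```text
time_s: 18.48
position: [0.482, -0.2868, 0.0391]
tool_rot: [[0.666, 0.745, 0.032], [0.742, -0.667, 0.072], [0.075, -0.025, -0.997]]
ft_force: [0.1, 0.1, -1.8]
grip_width: 0.0219
gripper_force: 34.6
```

Call:
jog_arm(
  hand=[0.015,0.015,0.015,0.015,0.015],
  travel=[
    [0,0,-0.0005],
    [0,0,-0.0005],
    [0,0,-0.0005],
    [0,0,-0.0005],
    [0,0,0],
  ],
  yaw=[0,0,0,0,0],
  grip_force=20,
)

```text
time_s: 19.1
position: [0.482, -0.2868, 0.0371]
tool_rot: [[0.666, 0.745, 0.032], [0.742, -0.667, 0.072], [0.075, -0.025, -0.997]]
ft_force: [-1.1, 0.2, -2.1]
grip_width: 0.0223
gripper_force: 34.6
```

Call:
jog_arm(
  hand=[0.015,0.015,0.015,0.015,0.015],
  travel=[
    [0,0,-0.0005],
    [0,0,-0.0005],
    [0,0,-0.0005],
    [0,0,-0.0005],
    [0,0,0],
  ],
  yaw=[0,0,0,0,0],
)

```text
time_s: 19.73
position: [0.4821, -0.2868, 0.0362]
tool_rot: [[0.666, 0.745, 0.032], [0.742, -0.666, 0.072], [0.075, -0.024, -0.997]]
ft_force: [-3.2, 1.7, 9.8]
grip_width: 0.0226
gripper_force: 36.2
```

The flange edge has met the floor at +10 N. Opening gently so the bushing settles flat.

Call:
jog_arm(
  hand=[0.0225,0.024,0.026,0.03,0.04],
  travel=[
    [0,0,0],
    [0,0,0],
    [0,0,0],
    [0,0,0],
    [0,0,0],
  ],
  yaw=[0,0,0,0,0],
)

```text
time_s: 20.35
position: [0.482, -0.2868, 0.035]
tool_rot: [[0.666, 0.745, 0.032], [0.742, -0.667, 0.072], [0.075, -0.025, -0.997]]
ft_force: [0.4, 0.8, 0.2]
grip_width: 0.0399
gripper_force: 0.0
```

Call:
jog_arm(
  hand=[0.042,0.042,0.042,0.042,0.042],
  travel=[
    [0,0,0],
    [0,0,0],
    [0,0,0.01],
    [0,0,0.015],
    [0,0,0.02],
  ],
  yaw=[0,0,0,0,0],
)

```text
time_s: 20.98
position: [0.482, -0.2869, 0.0815]
tool_rot: [[0.666, 0.745, 0.032], [0.742, -0.667, 0.072], [0.075, -0.024, -0.997]]
ft_force: [0.5, 0.3, 1.1]
grip_width: 0.0421
gripper_force: 0.0
```

Call:
jog_arm(
  hand=[0.042,0.042,0.042,0.042,0.042],
  travel=[
    [0,0,0.03],
    [0,0,0.03],
    [0,0,0.03],
    [0,0,0.02],
    [0,0,0],
  ],
  yaw=[0,0,0,0,0],
)

```text
time_s: 21.6
position: [0.4824, -0.2871, 0.1923]
tool_rot: [[0.666, 0.745, 0.035], [0.742, -0.667, 0.069], [0.075, -0.02, -0.997]]
ft_force: [0.1, -0.6, 0.2]
grip_width: 0.0421
gripper_force: 0.0
```

Call:
jog_arm(
  hand=[0.06,0.06,0.06,0.06,0.06],
  travel=[
    [-0.005,0.03,0.01],
    [-0.005,0.04,0.01],
    [-0.005,0.04,0],
    [-0.005,0.04,0],
    [0,0.03,0],
  ],
  yaw=[0,0,0,0,0],
)

```text
time_s: 22.22
position: [0.4612, -0.1051, 0.2096]
tool_rot: [[0.666, 0.745, 0.031], [0.742, -0.666, 0.073], [0.075, -0.026, -0.997]]
ft_force: [-0.0, -0.4, -0.4]
grip_width: 0.0599
gripper_force: 0.0
```

Run:
```python
from h import *
a=env.get_image("scene")[:,:,::-1][240:340,115:305];b=env.get_image("top")[:,:,::-1][130:280,340:490]
cv2.imwrite('pics/p5.png',np.hstack([cv2.resize(a,(475,250),interpolation=cv2.INTER_CUBIC),cv2.resize(b,(250,250),interpolation=cv2.INTER_CUBIC)]))
s=env.observe();print(s['time_s'],s['position'],s['ft_force'])
```

```text
22.325 [ 0.4613 -0.1044  0.2098] [-0.0434 -0.6875 -1.2112]
```

View pics/p5.png

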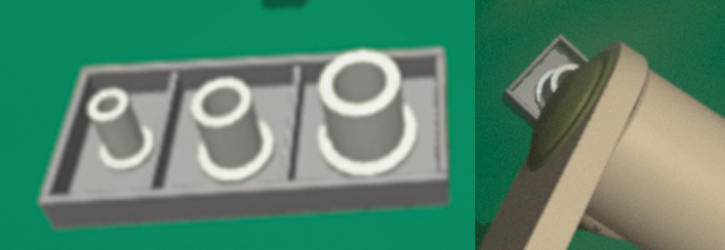

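The scene crop shows all three standing in their compartments: small at (120,130), medium at (232,130), large at (365,115). I'll check numerically that the small one is upright, then hand in.

Run:
```python
from h import *
b=cast('scene',(165.4,298.8),.010)[0];t=cast('scene',(158.6,282.0),.054)[0];print(b,t,np.linalg.norm((b-t)[:2]))
if np.linalg.norm((b-t)[:2])<.005: print(env.close_job())
```

```text
[ 0.4848 -0.2846  0.01  ] [ 0.4851 -0.2836  0.054 ] 0.0010435044240813185
the job is handed in; nothing more can be done
None
```

I set the large bushing in the widest compartment, then the small one in the narrowest, and handed the job in at about 22 s; the last picture showed both upright and the medium one undisturbed, though on the way a wrist joint limit stopped the arm and held the small bushing just above the medium one without touching it.

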